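Lean the rinsed cold rack on the drying stand

TASK

Put the blue cold rack up to dry: first raise it upright onto its yellow foot on the open bench and let it stand there alone for a second. Then take it again by its narrow sides and lean it square on the drying stand, wells out, foot on the base plate against the inner side of the orange stop, near its middle, top end against the white backboard. Let go so that it rests by itself, and leave the other things where they are.

Things in the scene. Friction and masses are not known exactly. Their poses are not given: they have to be found in the camera images.
- rack_center (a point): Centre of the cold rack: a rigid blue aluminium bar 180 long, 25 thick, 45 wide, about 0.35 kg, with a yellow rubber foot (last 12 mm of one end). One 180 x 45 face has a silvery plate with two rows of black wells, the other is plain blue. It starts lying on a narrow 180 x 25 edge. Axes: x from foot to top end; y out of the wells face; z across the width, up at the start.
- rack_foot_front (a point): Middle of the edge between the rack's foot end and its wells face: 90 mm towards the foot and 12.5 mm towards the wells from the centre. The rack's axes. At the start the wells are on the side facing the robot, and the foot points to the middle of the bench (about -y), the top end to the left.
- rack_top_back (a point): Middle of the edge between the rack's top end and its plain back: 90 mm towards the top and 12.5 mm towards the back from the centre. The rack's axes.
- stand: Fixed white drying stand, right side: base plate 130 deep, 150 wide, 8 thick; upright backboard across its full width, top 188 mm above the bench, open at front and sides. Axes: x level, from the open front to the backboard (roughly -y of the room); y along the board; z up. Origin on the bench; base spans x -70 to +60 mm, board x +45 to +55 mm, two 50 mm high brackets behind it.
- wall_face (a point): Centre of the backboard's front face, on which the rack leans, 98 mm above the bench (90 mm above the base plate). The stand's axes.
- stop: Fixed orange stop bar across the base plate, parallel to the backboard: 14 thick, 110 long, 20 mm high, centred across the stand. Its gap to the backboard differs each time (72 to 88 mm), so the leaning rack ends 15 to 21 degrees from upright. The stand's axes; origin: middle of its underside, 8 mm above the bench.
- stop_face (a point): Centre of the stop's inner face (towards the backboard), 10 mm above the base plate, 18 mm above the bench. The stand's axes.
- tip_box: Bystander: pipette-tip box, clear with blue lid, 124 x 84 x 67 mm. Origin: centre of its underside.
- reagent: Bystander: amber bottle with blue cap, 72 mm across, 150 mm tall. Origin: centre of its underside.
- microplate: Bystander: flat white well plate, 86 x 128 x 14 mm. Origin: centre of its underside.
- mouse: Bystander: grey computer mouse, 100 x 60 x 22 mm. Origin: centre of its underside.
- beaker: Bystander: glass beaker, 70 mm across, 90 mm tall. Origin: centre of its underside.
- wash_jar: Bystander: white jar with a green label, 80 mm across, 100 mm tall. Origin: centre of its underside.
- timer: Bystander: yellow bench timer, 70 x 90 x 24 mm. Origin: centre of its underside.
Mind the look-alikes: they are no part of the job. What is shaped like the part that bears rack_center but turquoise is not meant.

How it is judged:
By the outcome, as a careful person would: the job done as asked, in the order asked, and still so for the second after the job is handed in, with the robot touching nothing.
It also fails if it takes over 64 s, if anything falls off the work surface, if the arm or the gripper's body presses on something with over 40 N, if the wrist force passes 120 N, or if a joint passes its speed limit or range.

ROBOT

A 6-joint arm with a two-finger parallel gripper is mounted at the origin on the work surface. World frame = base frame: x ahead of the robot, y to its left, z up, the work surface at z = 0. Lengths are in mm, angles in rad, forces in N, time in s.
With the tool pointing down it reaches from about 350 to 975 mm from the base axis. Payload 7.1 kg.
Tool frame: the origin (TCP) lies at the centre of the arm's flange, where the gripper is bolted on; the fingertips stand 182 mm ahead of it and the grasp point (between the pads) lies 163 mm ahead of it; z points along the fingers, y is the line along which they close (so a half turn about z gives the same grasp; the last joint's range is limited). The gripper opens to 88 mm and grips with 3 to 60 N. Pads are 20 mm wide; open, the fingers measure 115 mm over their backs; the gripper's body (75 mm by 178 mm) begins 61 mm behind the grasp point.
Start: joints at [1.107, 0.423, 1.63, -0, 1.089, -0.019], TCP at [268.891, 564.184, 404.675] pointing down, gripper open.
Joint ranges: [-3, 3], [-0.9, 2.11], [0.09, 2.58], [-1.31, 4.45], [0.11, 2.69], [-2.54, 2.54]. Speed limits (rad/s): [2.39, 2.39, 3.01, 3.14, 3.14, 3.14].

INTERFACE

Orientations are given as a rotation vector (axis times angle).
In Python, from workcell import readout, get_image, ctrl gives the robot as it stands.
- The arm moves only by the tool step_arm, never from a script. Its argument "targets" is a list that holds one entry, the list of rows, each a list of 7 numbers: the shift along the world's x, y, z as a fraction of full scale, then the turn, a rotation vector about the world's x, y, z as a fraction of full scale, then the opening, from 0 (shut) to 1 (fully open). In form: [[[dx, dy, dz, wx, wy, wz, claw], ...]]. A call has exactly 5 rows; each row shifts and turns the commanded pose from where the row before left it; what a row does not reach is not made up. Full scale, the value 1, is 0.05 m for a shift and 4 degrees for a turn. A row lasts 1/8 s, in which the tool goes at most 62.5 mm and 10.7 degrees, less where a joint would pass 70% of its speed; a pose out of reach is approached as far as the arm can. A call with a number of a shift or a turn outside -1 to 1 is refused whole. A call with a gripper value outside its range is refused whole. The fingers move at their own pace and stop on an object; the grip force is fixed at half the most. Time passes only in rows, so rows that do not move let the fingers close, or fill a call up. It gives the time, the measured TCP pose, the force, the opening and the grip force at its end, in the units of the state.
- readout.get_obs(): the state, without advancing time (a new reading comes with each control period).
- get_image(name): name is "scene" or "top"; returns a dict with "pixels" (400x640x3 uint8, red, green, blue), "intrinsics" (3x3 intrinsics, pixels), "extrinsics" (4x4, takes a point from world to camera coordinates). Camera axes: x right, y down, z forward; pixel columns grow to the right and rows downward; lengths in mm; the calibration is good to about 2 mm. A picture is of the moment at which its call begins. There is no depth.
- ctrl.close_job(): hands the job in; it is judged then, once.
The state is a dict: "t": time; "qpos": joint angles; "qvel": joint speeds; "joint_torque": joint torques, N m; "ee_pos": TCP position; "orientation": TCP orientation; "ft_force": force on the tool from outside, world axes, zero at the start; "moment": the same for the moment, N m; "width": finger opening in mm; "grasp_force": force on a finger pad.
Only numpy, scipy, OpenCV 4.12 (cv2) and the standard library are available. Lean on these libraries where they do the work, as an engineer would, in place of code of your own. Each camera call takes 0.05 s, during which the arm holds its last target. There are 200 camera calls.

## Working session

There is one attempt and no reset: what is moved stays moved. The work goes in short steps, Python scripts to look and compute and a tool call to move; the robot and the scene stay as the last step left them, time stands still between calls to the robot, and variables do not carry over. Pictures are saved under pics/ and viewed, at most 10 in all, crops included, and the job is handed in when it is done.

Besides the shell and the picture viewer there is one more tool, called as a command line: name --argument value ..., lists and objects as JSON in quotes. step_arm: Moves the arm, as the interface text tells. Shift numbers are shares of 0.05 m and turn numbers shares of 4 degrees, none past 1 either way. Its arguments: {"type":"object","properties":{"targets":{"type":"array"}},"required":["targets"]}

```bash
ls; mkdir -p pics
cat > h.py <<'E'
import numpy as np,cv2
from workcell import readout,get_image,ctrl
def snap(n,f):
    d=get_image(n);cv2.imwrite('pics/'+f+'.png',d['pixels'][:,:,::-1]);np.savez('pics/'+f+'.npz',K=d['intrinsics'],T=d['extrinsics']);return d
def back(d,u,v,z):
    K=np.array(d['intrinsics'] if 'intrinsics' in d else d['K']);T=np.array(d['extrinsics'] if 'extrinsics' in d else d['T'])
    R=T[:3,:3];c=-R.T@T[:3,3];r=R.T@np.linalg.inv(K)@[u,v,1];return c+r*(z-c[2])/r[2]
def proj(d,P):
    K=np.array(d['intrinsics'] if 'intrinsics' in d else d['K']);T=np.array(d['extrinsics'] if 'extrinsics' in d else d['T'])
    P=np.atleast_2d(P);q=(T[:3,:3]@P.T+T[:3,3:])
    q=K@q;return (q[:2]/q[2]).T
E
python3 - <<'E'
from h import *
for n in('scene','top'):
    d=snap(n,n+'0');T=np.array(d['extrinsics']);print(n,-T[:3,:3].T@T[:3,3],T[2,:3])
o=readout.get_obs();print(o)
E
```

```text
pics
scene [1451.74148365 -661.03553666  864.45863626] [-0.66626805  0.49166059 -0.56067526]
top [ 260.76451013   20.97250946 2064.2732373 ] [ 0.11050502  0.00235109 -0.99387278]
{'t': 0.1, 'qpos': array([ 1.10700253e+00,  4.23750675e-01,  1.63059030e+00, -1.03240754e-05,
        1.08861508e+00, -1.89756743e-02]), 'qvel': array([ 0.00037347, -0.00222716, -0.00343952,  0.00135224, -0.00143748,
        0.00023784]), 'joint_torque': array([ 4.77979938e-05, -5.45614743e+01, -2.74320942e+01,  6.44714548e-02,
        1.89144997e-02, -1.00570790e-05]), 'ee_pos': array([268.78678029, 563.97596954, 403.99699401]), 'orientation': array([-6.92895033e-01, -3.06390349e+00,  2.08277307e-03]), 'ft_force': array([-0.57512279, -0.57636092, -0.57320954]), 'moment': array([ 0.0457357 , -0.00035434, -0.06026879]), 'grasp_force': 0.0, 'width': 87.46438700109715}
```

View pics/top0.png

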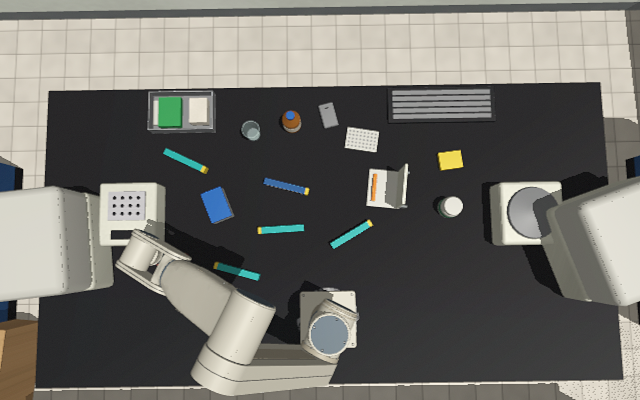

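View pics/scene0.png

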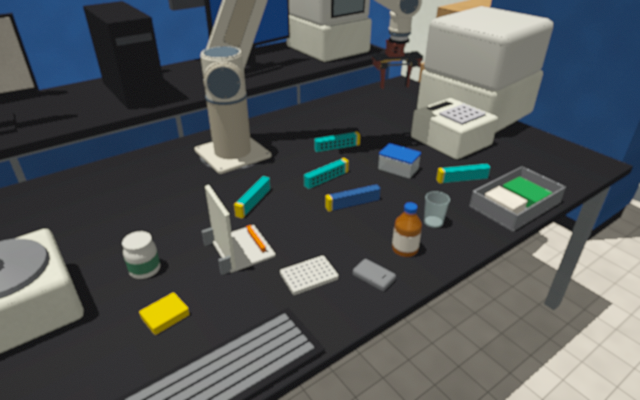

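Candidates, as (top pixel): blue bar (286,186) with a yellow foot at (306,190); turquoise bars (186,161), (281,229), (351,234) and (237,270); blue tip-box lid (216,204). I choose the blue bar at (286,186), which is (353,198) in the scene view. The stand is at (388,188) top and (238,240) scene. Next is a close crop to check.

Run:
```python
from h import *
t=cv2.imread('pics/top0.png');s=cv2.imread('pics/scene0.png')
def c(i,x,y,w,h,k=5): return cv2.resize(i[y:y+h,x:x+w],(400,300),interpolation=cv2.INTER_CUBIC)
a=np.vstack([np.hstack([c(t,250,155,80,60),c(s,310,165,80,60)]),np.hstack([c(t,350,150,80,60),c(s,185,180,120,90)])])
cv2.imwrite('pics/crop1.png',a)
for n,i,b in(('top',t,(255,170,60,30)),('scene',s,(315,180,75,35))):
    x,y,w,h=b;H=cv2.cvtColor(i[y:y+h,x:x+w],cv2.COLOR_BGR2HSV);print(n,H[h//2,::6].tolist())
```

```text
top [[0, 6, 43], [120, 12, 43], [17, 24, 97], [107, 160, 161], [106, 157, 162], [106, 159, 162], [106, 160, 164], [106, 129, 87], [0, 12, 43], [135, 23, 45]]
scene [[0, 0, 49], [150, 10, 50], [27, 255, 222], [108, 150, 163], [107, 171, 140], [107, 169, 101], [107, 172, 80], [107, 170, 84], [107, 169, 83], [107, 168, 85], [107, 169, 86], [135, 12, 42], [120, 10, 49]]
```

View pics/crop1.png

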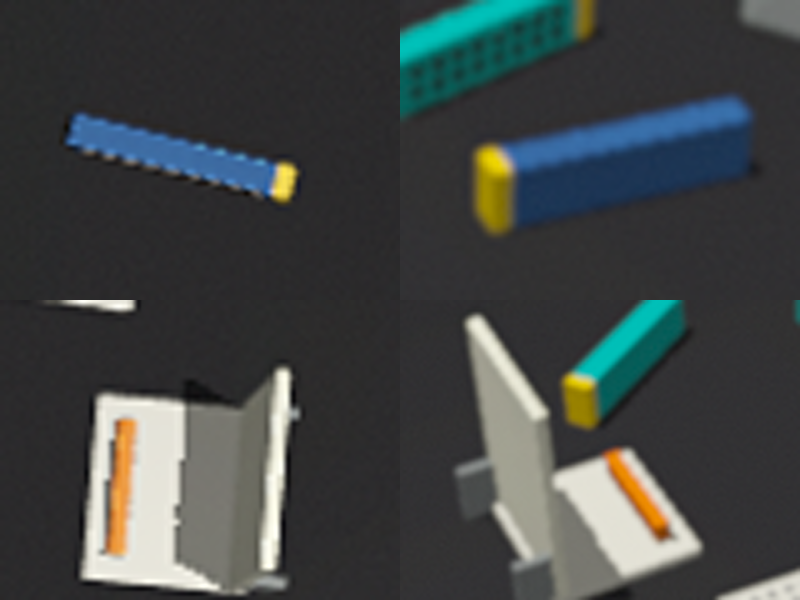

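The crop confirms the chosen bar is blue, with its yellow foot on the right in the top view and its plain back facing the scene camera. The stand, with orange stop and backboard, is clear in both views. Next I fit the poses.

```bash
cat > fit.py <<'E'
from h import *
from scipy.optimize import least_squares
D={n:dict(np.load(f'pics/{n}0.npz')) for n in('top','scene')}
def px(c,q,x0,y0,k,ox,oy): return np.array([x0+(q[0]-ox+.5)/k-.5,y0+(q[1]-oy+.5)/k-.5])
R=lambda a:np.array([[np.cos(a),-np.sin(a),0],[np.sin(a),np.cos(a),0],[0,0,1]])
tt=lambda q:px(0,q,350,150,5,0,300); ss=lambda q:px(0,q,185,180,10/3,400,300)
rt=lambda q:px(0,q,250,155,5,0,0); rs=lambda q:px(0,q,310,165,5,400,0)
S=[('top',(-70,75,8),tt((100,396))),('top',(-70,-75,8),tt((82,578))),('top',(45,75,188),tt((277,369))),('top',(55,75,188),tt((291,370))),('top',(45,-75,188),tt((262,570))),('top',(55,-75,188),tt((277,571))),
('scene',(-70,-75,8),ss((632,450))),('scene',(-70,75,8),ss((702,546))),('scene',(55,-75,188),ss((466,320))),('scene',(45,-75,188),ss((480,315))),('scene',(55,75,188),ss((537,420))),('scene',(45,75,188),ss((548,412)))]
# stop: a = inner(0)/outer(-14)
B=[('top',(-14,55,28),tt((117,419))),('top',(0,55,28),tt((136,420))),('top',(0,-55,28),tt((126,555))),('scene',(-14,-55,28),ss((620,449))),('scene',(-14,55,28),ss((669,527))),('scene',(0,-55,28),ss((606,454))),('scene',(0,55,28),ss((655,533)))]
def fs(p):
    r=[]
    for n,P,q in S: r.append(proj(D[n],R(p[2])@P+[p[0],p[1],0])[0]-q)
    for n,P,q in B: r.append(proj(D[n],R(p[2])@(np.array(P)+[45-p[3],0,0])+[p[0],p[1],0])[0]-q)
    return np.ravel(r)
f=least_squares(fs,[560,-200,-1.5,80],loss='soft_l1');print('stand',f.x,np.degrees(f.x[2]));print(fs(f.x).reshape(-1,2).round(1).tolist())
# rack frame: x foot->top, y wells, z up. lying; centre z 22.5
Q=[('top',(90,-12.5,22.5),rt((76,114))),('top',(90,12.5,22.5),rt((68,142))),('top',(-90,-12.5,22.5),rt((297,164))),('scene',(-90,-12.5,22.5),rs((498,160))),('scene',(-90,-12.5,-22.5),rs((500,232))),('scene',(-90,12.5,22.5),rs((478,148))),('scene',(90,12.5,22.5),rs((737,97))),('scene',(90,-12.5,22.5),rs((752,108))),('scene',(90,-12.5,-22.5),rs((752,174)))]
def fr(p): return np.ravel([proj(D[n],R(p[2])@P+[p[0],p[1],22.5])[0]-q for n,P,q in Q])
g=least_squares(fr,[560,100,1.5],loss='soft_l1');print('rack',g.x,np.degrees(g.x[2]));print(fr(g.x).reshape(-1,2).round(1).tolist())
np.save('pose.npy',np.r_[f.x,g.x])
E
python3 fit.py
```

```text
stand [ 514.76757564 -240.42529752   -1.6812885    84.46229922] -96.33073526704989
[[-0.4, -0.5], [0.0, -0.3], [-0.4, -0.1], [-0.5, -0.0], [-0.6, -0.2], [-0.8, -0.2], [-1.1, 0.1], [-0.5, 0.1], [0.5, -0.0], [-0.1, 0.5], [-0.9, -1.0], [-0.3, 0.2], [0.3, -0.6], [0.0, -0.5], [-0.3, -0.4], [-0.5, 0.3], [0.5, -1.9], [-0.7, 0.3], [0.0, -2.0]]
rack [526.96503074 160.58598061   1.31330392] 75.24677190506641
[[-0.9, -0.4], [-0.8, 0.0], [-1.2, 0.4], [-0.4, 2.6], [-1.1, -0.1], [0.5, 0.8], [-0.3, -0.2], [0.3, 1.5], [-0.8, -0.2]]
```

```bash
cat > plan.py <<'E'
from h import *
from scipy.spatial.transform import Rotation as Ro
import json,os
def mat(z,y):
    z=np.array(z,float);z/=np.linalg.norm(z);y=np.array(y,float);y-=z*(y@z);y/=np.linalg.norm(y);return np.c_[np.cross(y,z),y,z]
def go(G,M,n=5,M0=None,p0=None):
    """print per-row numbers to bring grasp point to G with orientation M in n rows"""
    o=readout.get_obs();p=o['ee_pos'] if p0 is None else p0;m=Ro.from_rotvec(o['orientation']) if M0 is None else Ro.from_matrix(M0)
    t=np.array(G)-163*M[:,2];d=(t-p)/50;w=np.degrees((Ro.from_matrix(M)*m.inv()).as_rotvec())/4
    print('TCPgoal',t.round(1),'total',np.r_[d,w].round(2),'per row/%d'%n,(np.r_[d,w]/n).round(3));return t
def log():
    o=readout.get_obs();L=json.load(open('log.json')) if os.path.exists('log.json') else []
    L.append([list(map(float,o[k])) for k in('qpos','ee_pos','orientation')]);json.dump(L,open('log.json','w'))
    print('q',o['qpos'].round(3),'p',o['ee_pos'].round(1),'g',(o['ee_pos']+163*Ro.from_rotvec(o['orientation']).as_matrix()[:,2]).round(1),'t',o['t'],'w',round(o['width'],1),o['ft_force'].round(1))
pose=np.load('pose.npy') if os.path.exists('pose.npy') else None
E
python3 - <<'E'
from plan import *
log()
c,s=np.cos(1.3133),np.sin(1.3133);xr=np.array([c,s,0]);yr=np.array([-s,c,0]);a=np.radians(40)
t0=-np.sin(a)*xr-np.cos(a)*np.array([0,0,1])
P=np.array([527,160.6,27])+45*xr
go(P+[0,0,110],mat(t0,-yr),20)
d=dict(np.load('pics/top0.npz'))
for n,u,v,z in[('tip',216,204,67),('turqB',281,229,45),('turqCfoot',370,222,45),('turqCtop',332,246,45),('plate',362,139,14),('jar',450,206,100)]:print(n,back(d,u,v,z).round())
E
```

```text
q [ 1.107  0.424  1.631 -0.     1.089 -0.019] p [268.8 564.  404. ] g [268.7 563.8 241. ] t 0.1 w 87.5 [-0.6 -0.6 -0.6]
TCPgoal [565.1 305.4 261.9] total [  5.93  -5.17  -2.84  -9.8   -4.57 -18.94] per row/20 [ 0.296 -0.259 -0.142 -0.49  -0.228 -0.947]
tip [455. 430.  67.]
turqB [354. 178.  45.]
turqCfoot [ 377. -173.   45.]
turqCtop [285. -22.  45.]
plate [ 717. -152.   14.]
jar [ 431. -477.  100.]
```

step_arm --targets '[[[0.296, -0.259, -0.142, -0.49, -0.228, -0.947, 1], [0.296, -0.259, -0.142, -0.49, -0.228, -0.947, 1], [0.296, -0.259, -0.142, -0.49, -0.228, -0.947, 1], [0.296, -0.259, -0.142, -0.49, -0.228, -0.947, 1], [0.296, -0.259, -0.142, -0.49, -0.228, -0.947, 1]]]'

```text
t: 0.72
ee_pos: [343.2, 498.9, 368.6]
orientation: [1.145, 2.792, -0.227]
ft_force: [0.3, 0.5, 0.0]
width: 87.9
grasp_force: 0.0
```

```bash
python3 -c "
from plan import *
log()"
```

```text
q [ 0.979  0.462  1.667 -0.157  1.142  0.261] p [343.2 498.9 368.6] g [351.3 469.3 208.5] t 0.725 w 87.9 [0.3 0.5 0. ]
```

step_arm --targets '[[[0.296, -0.259, -0.142, -0.49, -0.228, -0.947, 1], [0.296, -0.259, -0.142, -0.49, -0.228, -0.947, 1], [0.296, -0.259, -0.142, -0.49, -0.228, -0.947, 1], [0.296, -0.259, -0.142, -0.49, -0.228, -0.947, 1], [0.296, -0.259, -0.142, -0.49, -0.228, -0.947, 1]]]'

```text
t: 1.35
ee_pos: [417.3, 434.2, 333.1]
orientation: [1.527, 2.446, -0.43]
ft_force: [-0.3, -1.1, -1.1]
width: 87.9
grasp_force: 0.0
```

```bash
python3 -c "
from plan import *
log()"
```

```text
q [ 0.842  0.53   1.664 -0.289  1.219  0.525] p [417.3 434.2 333.1] g [423.1 375.2 181.2] t 1.35 w 87.9 [-0.3 -1.1 -1.1]
```

step_arm --targets '[[[0.296, -0.259, -0.142, -0.49, -0.228, -0.947, 1], [0.296, -0.259, -0.142, -0.49, -0.228, -0.947, 1], [0.296, -0.259, -0.142, -0.49, -0.228, -0.947, 1], [0.296, -0.259, -0.142, -0.49, -0.228, -0.947, 1], [0.296, -0.259, -0.142, -0.49, -0.228, -0.947, 1]]]'

```text
t: 1.98
ee_pos: [491.2, 369.4, 297.5]
orientation: [1.836, 2.042, -0.606]
ft_force: [-0.3, 0.5, 0.2]
width: 88.1
grasp_force: 0.0
```

```bash
python3 -c "
from plan import *
log()"
```

```text
q [ 0.702  0.624  1.62  -0.391  1.319  0.776] p [491.2 369.4 297.5] g [484.9 285.3 158. ] t 1.975 w 88.1 [-0.3  0.5  0.2]
```

step_arm --targets '[[[0.296, -0.259, -0.142, -0.49, -0.228, -0.947, 1], [0.296, -0.259, -0.142, -0.49, -0.228, -0.947, 1], [0.296, -0.259, -0.142, -0.49, -0.228, -0.947, 1], [0.296, -0.259, -0.142, -0.49, -0.228, -0.947, 1], [0.296, -0.259, -0.142, -0.49, -0.228, -0.947, 1]]]'

```text
t: 2.6
ee_pos: [565.2, 304.7, 262.0]
orientation: [2.071, 1.594, -0.754]
ft_force: [0.5, 0.6, -0.6]
width: 87.6
grasp_force: 0.0
```

```bash
cat > kin.py <<'E'
from plan import *
from scipy.optimize import least_squares
L=json.load(open('log.json'))
E=lambda a,t:Ro.from_euler(a,t).as_matrix()
def fk(q,k):
    # all angles: q2 tilts from vertical, zyy x y x-type chain; k: a1,lat,h,L2,e,L3,d6
    A=E('z',q[0])@E('y',q[1]);p=E('z',q[0])@[k[0],k[1],k[2]]+A@[0,0,k[3]]
    B=A@E('y',q[2]);p=p+B@[k[4],0,k[5]];C=B@E('z',q[3])@E('y',q[4]);p=p+C@[0,0,k[6]]
    return p,C@E('z',q[5])
def res(k): return np.concatenate([fk(q,k)[0]-p for q,p,r in L])
def fitk():
    f=least_squares(res,[0,0,350,400,0,400,80]);return f.x,np.abs(f.fun).max()
def ik(p,M,k,q0):
    lo=np.array([-3,-.9,.09,-1.31,.11,-2.54]);hi=np.array([3,2.11,2.58,4.45,2.69,2.54])
    def r(q):
        a,m=fk(q,k);return np.r_[(a-p)/100,(Ro.from_matrix(m@W.T)*Ro.from_matrix(M).inv()).as_rotvec()]
    best=None
    for s in [q0]+[np.random.default_rng(i).uniform(lo,hi) for i in range(12)]:
        f=least_squares(r,np.clip(s,lo+1e-3,hi-1e-3),bounds=(lo,hi))
        if best is None or f.cost<best.cost-1e-9: best=f
        if best.cost<1e-8: break
    return best.x,best.cost
W=np.eye(3)
E
python3 - <<'E'
from kin import *
import kin
log();kin.L=json.load(open('log.json'))
k,e=fitk();print(k.round(1),e)
for q,p,r in kin.L: print((fk(q,k)[1].T@Ro.from_rotvec(r).as_matrix()).round(2).tolist())
E
```

```text
q [ 0.563  0.736  1.53  -0.458  1.442  1.016] p [565.2 304.7 262. ] g [538.5 203.3 137.3] t 2.6 w 87.6 [ 0.5  0.6 -0.6]
[  0.   11.9 312.4 563.1  77.5 484.9 127.6] 1.84456894203322e-10
[[0.0, -1.0, -0.0], [1.0, 0.0, 0.0], [-0.0, -0.0, 1.0]]
[[0.0, -1.0, -0.0], [1.0, 0.0, -0.0], [0.0, -0.0, 1.0]]
[[0.0, -1.0, -0.0], [1.0, 0.0, 0.0], [-0.0, -0.0, 1.0]]
[[0.0, -1.0, -0.0], [1.0, 0.0, -0.0], [0.0, -0.0, 1.0]]
[[-0.0, -1.0, 0.0], [1.0, -0.0, 0.0], [0.0, 0.0, 1.0]]
```

Kinematics fit the logged poses exactly. Next I check reachability of the later poses, then descend.

```bash
cat > poses.py <<'E'
import kin
from kin import *
kin.W=np.array([[0,-1,0],[1,0,0],[0,0,1.]])
k,_=fitk()
Z=np.array([0,0,1.])
sx,sy,syaw,gap=pose[:4];X=np.array([np.cos(syaw),np.sin(syaw),0]);Y=np.array([-np.sin(syaw),np.cos(syaw),0])
w=-X  # wells direction at the end
a=np.radians(40)
# raised: rack x=up, y=w, z=up x w ; tool z = -sin40 up - cos40 rackz ; tool y=-w
rz=np.cross(Z,w)
MB=mat(-np.sin(a)*Z-np.cos(a)*rz,-w)
def MC(tilt,sg): # tool body on wells side
    t=np.radians(tilt);return mat(-np.sin(t)*w-np.cos(t)*Z,sg*rz)
E
python3 - <<'E'
from poses import *
q=np.array(readout.get_obs()['qpos'])
S=np.array([530,0,0.]);S2=np.array([sx,sy,0])
def chk(n,G,M):
    x,c=ik(G-163*M[:,2],M,k,q);print(n,x.round(2),c<1e-7);return x
print('w',w,'rz',rz)
qa=readout.get_obs()['qpos']
chk('Braise',S+[0,0,140],MB)
for sg in(1,-1):
  chk(('C',sg),S+[0,0,145],MC(40,sg));chk(('Chigh',sg),S+[0,0,300],MC(40,sg));chk(('D',sg),S2+[0,0,140],MC(22,sg));chk(('D',sg),S2+[0,0,300],MC(40,sg))
E
```

```text
w [ 0.11026749  0.99390195 -0.        ] rz [-0.99390195  0.11026749  0.        ]
Braise [0.04 0.47 2.4  3.35 0.61 1.5 ] True
('C', 1) [ 0.3   0.59  1.82 -0.7   1.16  0.84] True
('Chigh', 1) [ 0.3   0.37  1.74 -0.64  1.4   0.65] True
('D', 1) [-0.27  0.48  1.89 -0.55  0.79  0.24] True
('D', 1) [-0.12  0.31  1.83 -0.79  1.14  0.38] True
('C', -1) [ 0.3   0.59  1.82 -0.7   1.16 -2.3 ] True
('Chigh', -1) [ 0.3   0.37  1.74 -0.64  1.4  -2.49] True
('D', -1) [-0.24  0.48  1.93 -0.82  0.74 -2.54] False
('D', -1) [-0.11  0.31  1.85 -0.91  1.13 -2.54] False
```

step_arm --targets '[[[0, 0, -0.6, 0, 0, 0, 1], [0, 0, -0.6, 0, 0, 0, 1], [0, 0, -0.5, 0, 0, 0, 1], [0, 0, -0.3, 0, 0, 0, 1], [0, 0, -0.2, 0, 0, 0, 1]]]'

```text
t: 3.22
ee_pos: [564.8, 305.3, 151.9]
orientation: [2.069, 1.597, -0.753]
ft_force: [0.3, -0.7, -0.5]
width: 88.1
grasp_force: 0.0
```

Run:
```python
from plan import *
log()
s=snap('scene','s1');t=snap('top','t1')
a=cv2.resize(s['pixels'][100:240,280:420,::-1],(400,400),interpolation=3);b=cv2.resize(t['pixels'][130:230,240:340,::-1],(400,400),interpolation=3)
cv2.imwrite('pics/crop2.png',np.hstack([a,b]))
```

```text
q [ 0.564  0.894  1.527 -0.472  1.302  1.086] p [564.8 305.3 151.9] g [538.3 203.9  27. ] t 3.225 w 88.1 [ 0.3 -0.7 -0.5]
```

View pics/crop2.png

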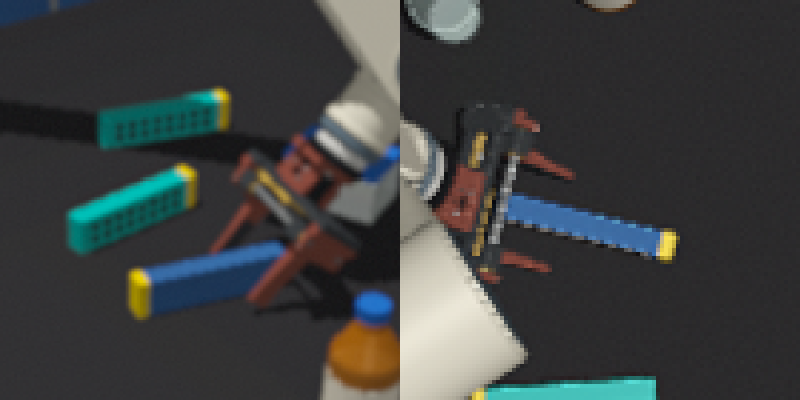

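Fingers straddle the blue rack: about (265,270) in the left half, and the right half shows both fingers clear of it. The gripper looks ready to close. The raised pose needs a wrist flip, so I scan standing yaws for a continuous path while closing.

step_arm --targets '[[[0, 0, 0, 0, 0, 0, 0], [0, 0, 0, 0, 0, 0, 0], [0, 0, 0, 0, 0, 0, 0], [0, 0, 0, 0, 0, 0, 0], [0, 0, 0, 0, 0, 0, 0]]]'

```text
t: 3.95
ee_pos: [564.9, 305.2, 152.8]
orientation: [2.07, 1.597, -0.752]
ft_force: [-0.4, 0.3, -0.2]
width: 41.3
grasp_force: 0.0
```

```bash
cat >> poses.py <<'E'
from scipy.spatial.transform import Slerp
lo=np.array([-3,-.9,.09,-1.31,.11,-2.54]);hi=np.array([3,2.11,2.58,4.45,2.69,2.54])
def step(p,M,q0):
    r=lambda q:np.r_[(fk(q,k)[0]-p)/100,(Ro.from_matrix(fk(q,k)[1]@kin.W.T)*Ro.from_matrix(M).inv()).as_rotvec()]
    f=least_squares(r,q0);return f.x,f.cost
def path(q,p0,M0,p1,M1,n):
    """straight TCP path, n rows; returns end q, worst limit margin, max rad per row"""
    S=Slerp([0,1],Ro.from_matrix([M0,M1]));mg=9;mx=0
    for i in range(1,n+1):
        x,c=step(p0+(p1-p0)*i/n,S(i/n).as_matrix(),q)
        if c>1e-6: return x,-9,9
        mx=max(mx,np.abs(x-q).max());q=x;mg=min(mg,(x-lo).min(),(hi-x).min())
    return q,mg,mx
def tcp(G,M): return np.array(G)-163*M[:,2]
def wv(deg): return np.array([np.cos(np.radians(deg)),np.sin(np.radians(deg)),0])
def MBw(d): W_=wv(d);return mat(-np.sin(a)*Z-np.cos(a)*np.cross(Z,W_),-W_)
def MCw(d,tilt): t=np.radians(tilt);W_=wv(d);return mat(-np.sin(t)*W_-np.cos(t)*Z,np.cross(Z,W_))
E
python3 - <<'E'
from poses import *
log()
o=readout.get_obs();q=o['qpos'];p=o['ee_pos'];M=Ro.from_rotvec(o['orientation']).as_matrix()
for y in(0,50,100):
 for x in(500,560):
  for d in range(165,80,-10):
   B=MBw(d);q1,m1,s1=path(q,p,M,p+[0,0,150],M,5)
   q2,m2,s2=path(q1,p+[0,0,150],M,tcp([x,y,220],B),B,28)
   q3,m3,s3=path(q2,tcp([x,y,220],B),B,tcp([x,y,138],B),B,8)
   if min(m2,m3)<-1: continue
   C=MCw(d,40);pr=tcp([x,y,138],B)-150*B[:,2]+[0,0,60]
   q4,m4,s4=path(q3,tcp([x,y,138],B),B,pr,B,5)
   q5,m5,s5=path(q4,pr,B,tcp([x,y,300],C),C,28)
   q6,m6,s6=path(q5,tcp([x,y,300],C),C,tcp([x,y,138],C),C,8)
   print(x,y,d,'margins',np.round([m2,m3,m4,m5,m6],2),'steps',np.round([s2,s3,s4,s5,s6],2))
E
```

```text
q [ 0.564  0.892  1.528 -0.472  1.303  1.085] p [564.9 305.2 152.8] g [538.4 203.9  27.9] t 3.95 w 41.3 [-0.4  0.3 -0.2]
```

step_arm --targets '[[[0, 0, 0, 0, 0, 0, 0], [0, 0, 0, 0, 0, 0, 0], [0, 0, 0, 0, 0, 0, 0], [0, 0, 0, 0, 0, 0, 0], [0, 0, 0, 0, 0, 0, 0]]]'

```text
t: 4.58
ee_pos: [565.0, 305.2, 152.7]
orientation: [2.07, 1.597, -0.752]
ft_force: [1.0, -0.1, -0.3]
width: 25.1
grasp_force: 30.0
```

Run:
```python
from poses import *
log();print(readout.get_obs()['grasp_force'])
o=readout.get_obs();q=o['qpos'];p=o['ee_pos'];M=Ro.from_rotvec(o['orientation']).as_matrix()
B=MBw(165.25)
# check rotation relation M->B is 90deg about rack y
print(np.degrees((Ro.from_matrix(B)*Ro.from_matrix(M).inv()).as_rotvec()))
p1=p+[0,0,150];x,c=step(p1,M,q);print(x.round(2),c)
S=Slerp([0,1],Ro.from_matrix([M,B]));G0=p1+163*M[:,2];G1=np.array([530,100,220])
for i in range(1,25):
    m=S(i/24).as_matrix();x,c=step(tcp(G0+(G1-G0)*i/24,m),m,x)
    if i%4==0: print(i,x.round(2),c)
```

```text
q [ 0.564  0.892  1.528 -0.472  1.302  1.085] p [565.  305.2 152.7] g [538.5 203.9  27.8] t 4.575 w 25.1 [ 1.  -0.1 -0.3]
29.99873399734497
[ 8.70382542e+01 -2.28257541e+01 -2.20940910e-02]
[ 0.56  0.68  1.52 -0.46  1.5   4.13] 7.398211239908262e-23
4 [ 0.47  0.55  1.64 -0.34  1.27  4.02] 1.901897477520738e-23
8 [ 0.36  0.44  1.75 -0.16  1.06  3.84] 1.1612656559861842e-21
12 [0.22 0.36 1.85 0.1  0.9  3.55] 1.7949291755331328e-20
16 [0.05 0.33 1.93 0.46 0.83 3.15] 3.2539703913547743e-22
20 [-0.11  0.35  1.98  0.81  0.9   2.73] 1.2629599327706052e-20
24 [-0.26  0.42  2.01  1.07  1.06  2.41] 3.785382709689629e-21
```

```bash
sed -i 's/kin.W.T/kin.W/; s/W_-np.cos(t)\*Z,np.cross/W_-np.cos(t)*Z,-np.cross/' poses.py; sed -i 's/m@W.T/m@W/' kin.py
python3 - <<'E'
from poses import *
o=readout.get_obs();q=o['qpos'];p=o['ee_pos'];M=Ro.from_rotvec(o['orientation']).as_matrix()
for x,y in((530,20),(530,80),(560,50)):
  for d in (165,145,125,105,84):
   B=MBw(d);q1,m1,s1=path(q,p,M,p+[0,0,150],M,5)
   q2,m2,s2=path(q1,p+[0,0,150],M,tcp([x,y,220],B),B,28)
   q3,m3,s3=path(q2,tcp([x,y,220],B),B,tcp([x,y,138],B),B,8)
   C=MCw(d,40);pr=tcp([x,y,138],B)-150*B[:,2]+[0,0,60]
   q4,m4,s4=path(q3,tcp([x,y,138],B),B,pr,B,5)
   q5,m5,s5=path(q4,pr,B,tcp([x,y,300],C),C,28)
   q6,m6,s6=path(q5,tcp([x,y,300],C),C,tcp([x,y,138],C),C,8)
   F=MCw(83.67,40);q7,m7,s7=path(q5,tcp([x,y,300],C),C,tcp([sx,sy,300],F),F,28)
   print(x,y,d,'margins',np.round([m1,m2,m3,m4,m5,m6,m7],2),'steps',np.round([s2,s3,s4,s5,s6,s7],2),q3.round(2),q7.round(2))
E
```

```text
530 20 165 margins [ 0.84  0.61  0.6   0.61  0.27 -0.91  0.29] steps [0.1  0.02 0.07 0.15 0.23 0.06] [-0.41  0.6   1.98  1.04  1.07 -0.93] [-0.12  0.31  1.83 -0.79  1.14  0.38]
530 20 145 margins [ 0.84  0.46  0.43  0.43  0.38 -0.23  0.39] steps [0.12 0.03 0.1  0.1  0.11 0.02] [-0.41  0.54  2.15  1.38  0.87 -0.97] [-0.12  0.31  1.83 -0.79  1.14  0.38]
530 20 125 margins [0.84 0.27 0.29 0.25 0.27 0.16 0.45] steps [0.18 0.05 0.15 0.1  0.06 0.02] [-0.33  0.5   2.29  1.88  0.71 -1.13] [-0.12  0.31  1.83 -0.79  1.14  0.38]
530 20 105 margins [0.84 0.02 0.19 0.1  0.12 0.42 0.52] steps [0.57 0.06 0.33 0.16 0.04 0.02] [-0.16  0.48  2.39  2.58  0.63 -1.38] [-0.12  0.31  1.83 -0.79  1.14  0.38]
530 20 84 margins [ 0.84 -1.86 -2.08 -2.03 -0.6   0.63  0.52] steps [0.38 0.04 0.57 0.29 0.03 0.02] [ 0.1   0.48  2.4  -2.87  0.61  4.62] [-0.12  0.31  1.83 -0.79  1.14  0.38]
530 80 165 margins [ 0.84  0.58  0.56  0.56  0.36 -0.63  0.39] steps [0.1  0.02 0.07 0.12 0.17 0.04] [-0.3   0.59  2.02  1.14  1.   -0.92] [-0.12  0.31  1.83 -0.79  1.14  0.38]
530 80 145 margins [ 0.84  0.42  0.4   0.38  0.4  -0.
[... 823 characters left out ...]

560 50 145 margins [ 0.84  0.48  0.47  0.46  0.4  -0.12  0.4 ] steps [0.12 0.03 0.09 0.09 0.09 0.02] [-0.32  0.56  2.11  1.43  0.84 -0.93] [-0.12  0.31  1.83 -0.79  1.14  0.38]
560 50 125 margins [0.84 0.26 0.33 0.27 0.29 0.22 0.47] steps [0.19 0.05 0.15 0.1  0.05 0.02] [-0.23  0.51  2.25  1.95  0.67 -1.1 ] [-0.12  0.31  1.83 -0.79  1.14  0.38]
560 50 105 margins [ 0.84 -0.01  0.25  0.14  0.16  0.46  0.52] steps [0.64 0.06 0.38 0.21 0.03 0.02] [-0.06  0.49  2.33  2.68  0.57 -1.39] [-0.12  0.31  1.83 -0.79  1.14  0.38]
560 50 84 margins [ 0.84 -1.71 -2.01 -1.94 -0.71  0.66  0.52] steps [0.33 0.05 0.41 0.26 0.03 0.02] [ 0.18  0.49  2.33 -2.73  0.57  4.55] [-0.12  0.31  1.83 -0.79  1.14  0.38]
```

Rack held (25.1 mm, 30 N). I will stand it at (560, 50) with wells facing azimuth 128°. Lift first.

step_arm --targets '[[[0, 0, 0.3, 0, 0, 0, 0], [0, 0, 0.5, 0, 0, 0, 0], [0, 0, 0.7, 0, 0, 0, 0], [0, 0, 0.8, 0, 0, 0, 0], [0, 0, 0.7, 0, 0, 0, 0]]]'

```text
t: 5.2
ee_pos: [564.8, 305.2, 306.0]
orientation: [2.071, 1.597, -0.75]
ft_force: [1.0, -0.7, -4.3]
width: 24.9
grasp_force: 30.0
```

Run:
```python
from poses import *
log();print(readout.get_obs()['grasp_force'])
go([560,50,220],MBw(128),30)
```

```text
q [ 0.564  0.677  1.52  -0.455  1.5    0.985] p [564.8 305.2 306. ] g [538.4 204.1 180.9] t 5.2 w 24.9 [ 1.  -0.7 -4.3]
29.998068809509277
TCPgoal [461.6 -26.9 324.8] total [ -2.06  -6.64   0.38  19.05 -12.52  -7.29] per row/30 [-0.069 -0.221  0.013  0.635 -0.417 -0.243]
```

step_arm --targets '[[[-0.082, -0.266, 0.015, 0.762, -0.501, -0.292, 0], [-0.082, -0.266, 0.015, 0.762, -0.501, -0.292, 0], [-0.082, -0.266, 0.015, 0.762, -0.501, -0.292, 0], [-0.082, -0.266, 0.015, 0.762, -0.501, -0.292, 0], [-0.082, -0.266, 0.015, 0.762, -0.501, -0.292, 0]]]'

```text
t: 5.82
ee_pos: [543.9, 238.2, 308.2]
orientation: [2.349, 1.573, -0.39]
ft_force: [0.5, 1.3, -4.8]
width: 25.1
grasp_force: 30.0
```

step_arm --targets '[[[-0.082, -0.266, 0.015, 0.762, -0.501, -0.292, 0], [-0.082, -0.266, 0.015, 0.762, -0.501, -0.292, 0], [-0.082, -0.266, 0.015, 0.762, -0.501, -0.292, 0], [-0.082, -0.266, 0.015, 0.762, -0.501, -0.292, 0], [-0.082, -0.266, 0.015, 0.762, -0.501, -0.292, 0]]]'

```text
t: 6.45
ee_pos: [523.3, 171.6, 311.8]
orientation: [2.585, 1.507, 0.006]
ft_force: [0.4, -0.0, -4.8]
width: 24.9
grasp_force: 30.0
```

step_arm --targets '[[[-0.082, -0.266, 0.015, 0.762, -0.501, -0.292, 0], [-0.082, -0.266, 0.015, 0.762, -0.501, -0.292, 0], [-0.082, -0.266, 0.015, 0.762, -0.501, -0.292, 0], [-0.082, -0.266, 0.015, 0.762, -0.501, -0.292, 0], [-0.082, -0.266, 0.015, 0.762, -0.501, -0.292, 0]]]'

```text
t: 7.08
ee_pos: [502.5, 105.2, 315.3]
orientation: [2.773, 1.397, 0.437]
ft_force: [0.2, 0.6, -5.6]
width: 25.1
grasp_force: 30.0
```

step_arm --targets '[[[-0.082, -0.266, 0.015, 0.762, -0.501, -0.292, 0], [-0.082, -0.266, 0.015, 0.762, -0.501, -0.292, 0], [-0.082, -0.266, 0.015, 0.762, -0.501, -0.292, 0], [-0.082, -0.266, 0.015, 0.762, -0.501, -0.292, 0], [-0.082, -0.266, 0.015, 0.762, -0.501, -0.292, 0]]]'

```text
t: 7.7
ee_pos: [482.1, 39.1, 319.0]
orientation: [-2.657, -1.132, -0.826]
ft_force: [-0.6, 0.9, -4.2]
width: 24.6
grasp_force: 30.0
```

step_arm --targets '[[[-0.082, -0.266, 0.015, 0.762, -0.501, -0.292, 0], [-0.082, -0.266, 0.015, 0.762, -0.501, -0.292, 0], [-0.082, -0.266, 0.015, 0.762, -0.501, -0.292, 0], [-0.082, -0.266, 0.015, 0.762, -0.501, -0.292, 0], [-0.082, -0.266, 0.015, 0.762, -0.501, -0.292, 0]]]'

```text
t: 8.32
ee_pos: [461.9, -27.5, 322.8]
orientation: [-2.477, -0.856, -1.16]
ft_force: [0.1, 0.4, -4.7]
width: 24.8
grasp_force: 30.0
```

Run:
```python
from poses import *
log();print(readout.get_obs()['grasp_force'])
go([560,50,140],MBw(128),5)
s=snap('scene','s2')
cv2.imwrite('pics/crop3.png',cv2.resize(s['pixels'][60:240,200:440,::-1],(800,600),interpolation=3))
# expected rack corners
W_=wv(128);c=np.array([560,50,175.]);rz_=np.cross(Z,W_)
P=[c+90*i*Z+12.5*j*W_+22.5*l*rz_ for i in(1,-1) for j in(1,-1) for l in(1,-1)]
print(((proj(s,P)-[200,60])*10/3).round().tolist())
```

```text
q [-0.255  0.324  2.206  1.593  0.656 -0.728] p [461.9 -27.5 322.8] g [560.4  49.6 218.4] t 8.325 w 24.8 [ 0.1  0.4 -4.7]
29.999152421951294
TCPgoal [461.6 -26.9 244.8] total [-0.01  0.01 -1.56 -0.    0.04 -0.02] per row/5 [-0.001  0.002 -0.312 -0.     0.009 -0.005]
[[424.0, 268.0], [476.0, 275.0], [416.0, 281.0], [469.0, 288.0], [421.0, 446.0], [469.0, 454.0], [414.0, 461.0], [463.0, 469.0]]
```

View pics/crop3.png

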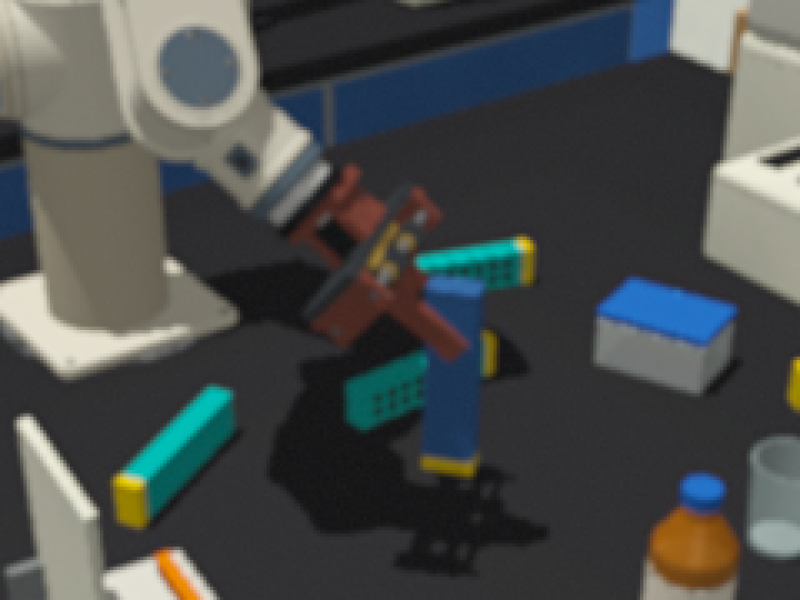

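The crop shows the rack hanging upright at about (450,370), wells away from the camera and foot down at (450,465), matching the prediction. Lowering now.

step_arm --targets '[[[0, 0, -0.4, 0, 0.01, 0, 0], [0, 0, -0.4, 0, 0.01, 0, 0], [0, 0, -0.4, 0, 0.01, 0, 0], [0, 0, -0.22, 0, 0.01, 0, 0], [0, 0, -0.1, 0, 0, 0, 0]]]'

```text
t: 9.0
ee_pos: [462.4, -27.0, 245.7]
orientation: [-2.481, -0.856, -1.151]
ft_force: [-0.2, -0.2, -4.3]
width: 25.1
grasp_force: 30.0
```

step_arm --targets '[[[0, 0, -0.03, 0, 0, 0, 0], [0, 0, -0.02, 0, 0, 0, 0], [0, 0, -0.02, 0, 0, 0, 0], [0, 0, 0, 0, 0, 0, 0], [0, 0, 0, 0, 0, 0, 0]]]'

```text
t: 9.62
ee_pos: [462.7, -27.4, 242.6]
orientation: [-2.48, -0.854, -1.153]
ft_force: [-1.8, -2.0, 5.5]
width: 24.9
grasp_force: 30.0
```

step_arm --targets '[[[0, 0, 0, 0, 0, 0, 0.1], [0, 0, 0, 0, 0, 0, 0.2], [0, 0, 0, 0, 0, 0, 0.4], [0, 0, 0, 0, 0, 0, 0.7], [0, 0, 0, 0, 0, 0, 1]]]'

```text
t: 10.25
ee_pos: [462.4, -27.3, 241.9]
orientation: [-2.481, -0.854, -1.15]
ft_force: [-0.2, 0.7, -0.9]
width: 51.4
grasp_force: 0.0
```

step_arm --targets '[[[0, 0, 0, 0, 0, 0, 1], [0, 0, 0, 0, 0, 0, 1], [0, 0, 0, 0, 0, 0, 1], [0, 0, 0, 0, 0, 0, 1], [0, 0, 0, 0, 0, 0, 1]]]'

```text
t: 10.88
ee_pos: [462.4, -27.3, 241.9]
orientation: [-2.481, -0.854, -1.15]
ft_force: [0.2, 0.3, -0.5]
width: 88.0
grasp_force: 0.0
```

Run:
```python
from poses import *
log();o=readout.get_obs();M=Ro.from_rotvec(o['orientation']).as_matrix();print(M.round(3),(-M[:,2]*130/50).round(3))
```

```text
q [-0.253  0.519  2.226  1.856  0.684 -1.06 ] p [462.4 -27.3 241.9] g [560.3  49.5 136.7] t 10.875 w 88.0 [ 0.2  0.3 -0.5]
[[ 0.51   0.616  0.601]
 [ 0.397 -0.788  0.471]
 [ 0.763 -0.002 -0.646]] [-1.562 -1.225  1.679]
```

step_arm --targets '[[[-0.3, -0.235, 0.32, 0, 0, 0, 1], [-0.3, -0.235, 0.32, 0, 0, 0, 1], [-0.3, -0.235, 0.32, 0, 0, 0, 1], [-0.3, -0.235, 0.32, 0, 0, 0, 1], [-0.3, -0.235, 0.32, 0, 0, 0, 1]]]'

```text
t: 11.5
ee_pos: [386.8, -86.4, 322.4]
orientation: [-2.481, -0.854, -1.15]
ft_force: [-0.2, 0.1, -0.3]
width: 87.9
grasp_force: 0.0
```

```bash
cat > look.py <<'E'
from poses import *
def rackfit(tag,p0,ang0):
    """fit upright rack x,y,yaw to scene silhouettes via minAreaRect-free moment match of blue+yellow masks in both views"""
E
python3 - <<'E'
from poses import *
log()
s=snap('scene','s3');t=snap('top','t3')
a=cv2.resize(s['pixels'][120:220,290:390,::-1],(400,400),interpolation=3);b=cv2.resize(t['pixels'][150:230,270:350,::-1],(400,400),interpolation=3)
cv2.imwrite('pics/crop4.png',np.hstack([a,b]))
W_=wv(128);c=np.array([564,52.5,90.]);rz_=np.cross(Z,W_)
for n,d,o,kk in(('s',s,(290,120),4),('t',t,(270,150),5)):
  print(n,[((i,j,l),(((proj(d,c+90*i*Z+12.5*j*W_+22.5*l*rz_)[0]-o)+.5)*kk-.5).round().tolist()) for i in(1,-1) for j in(1,-1) for l in(1,-1)])
pr=tcp([564,52.5,300],MCw(128,40));print(pr);go([564,52.5,300],MCw(128,40),25)
E
```

```text
q [-0.476  0.266  2.309  1.459  0.773 -0.795] p [386.8 -86.4 322.4] g [484.7  -9.6 217.1] t 11.5 w 87.9 [-0.2  0.1 -0.3]
s [((1, 1, 1), [155.0, 189.0]), ((1, 1, -1), [215.0, 198.0]), ((1, -1, 1), [146.0, 206.0]), ((1, -1, -1), [207.0, 215.0]), ((-1, 1, 1), [151.0, 389.0]), ((-1, 1, -1), [207.0, 398.0]), ((-1, -1, 1), [142.0, 407.0]), ((-1, -1, -1), [200.0, 417.0])]
t [((1, 1, 1), [215.0, 138.0]), ((1, 1, -1), [177.0, 91.0]), ((1, -1, 1), [241.0, 117.0]), ((1, -1, -1), [204.0, 70.0]), ((-1, 1, 1), [219.0, 170.0]), ((-1, 1, -1), [184.0, 127.0]), ((-1, -1, 1), [243.0, 151.0]), ((-1, -1, -1), [208.0, 108.0])]
[499.4944504  135.06333844 424.86524423]
TCPgoal [499.5 135.1 424.9] total [  2.25   4.44   2.04 -24.27   3.    17.35] per row/25 [ 0.09   0.177  0.081 -0.971  0.12   0.694]
```

View pics/crop4.png

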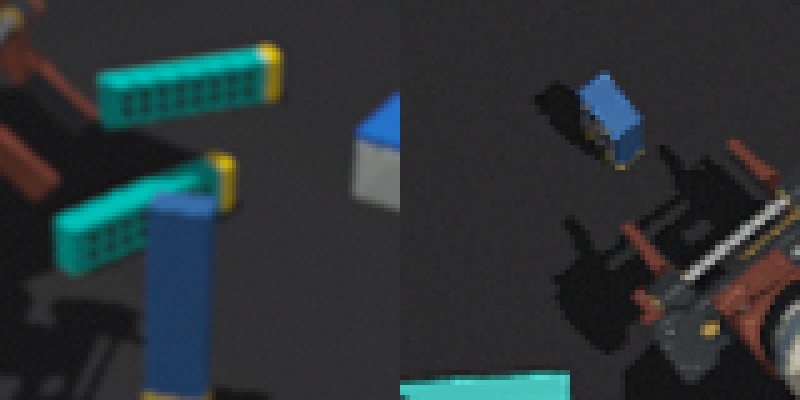

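The rack stands alone: its top corners are at about (605,71) and (642,119) in the right half, within 1.5 mm of the prediction. Moving around to the narrow-side grasp.

step_arm --targets '[[[0.09, 0.177, 0.3, -0.971, 0.12, 0.694, 1], [0.09, 0.177, 0.3, -0.971, 0.12, 0.694, 1], [0.09, 0.177, 0.3, -0.971, 0.12, 0.694, 1], [0.09, 0.177, 0.3, -0.971, 0.12, 0.694, 1], [0.09, 0.177, 0.3, -0.971, 0.12, 0.694, 1]]]'

```text
t: 12.22
ee_pos: [410.3, -41.0, 396.9]
orientation: [-2.551, -1.397, -0.93]
ft_force: [-0.1, 0.2, 0.7]
width: 88.1
grasp_force: 0.0
```

step_arm --targets '[[[0.09, 0.177, 0.3, -0.971, 0.12, 0.694, 1], [0.09, 0.177, 0.3, -0.971, 0.12, 0.694, 1], [0.09, 0.177, 0.3, -0.971, 0.12, 0.694, 1], [0.09, 0.177, 0.3, -0.971, 0.12, 0.694, 1], [0.09, 0.177, 0.3, -0.971, 0.12, 0.694, 1]]]'

```text
t: 12.85
ee_pos: [432.8, 3.5, 471.8]
orientation: [2.359, 1.82, 0.603]
ft_force: [0.2, 0.2, -0.0]
width: 87.9
grasp_force: 0.0
```

step_arm --targets '[[[0.09, 0.177, -0.064, -0.971, 0.12, 0.694, 1], [0.09, 0.177, -0.064, -0.971, 0.12, 0.694, 1], [0.09, 0.177, -0.064, -0.971, 0.12, 0.694, 1], [0.09, 0.177, -0.064, -0.971, 0.12, 0.694, 1], [0.09, 0.177, -0.064, -0.971, 0.12, 0.694, 1]]]'

```text
t: 13.48
ee_pos: [455.2, 47.9, 455.0]
orientation: [1.965, 2.055, 0.24]
ft_force: [-0.8, -0.2, -0.3]
width: 87.6
grasp_force: 0.0
```

step_arm --targets '[[[0.09, 0.177, -0.064, -0.971, 0.12, 0.694, 1], [0.09, 0.177, -0.064, -0.971, 0.12, 0.694, 1], [0.09, 0.177, -0.064, -0.971, 0.12, 0.694, 1], [0.09, 0.177, -0.064, -0.971, 0.12, 0.694, 1], [0.09, 0.177, -0.064, -0.971, 0.12, 0.694, 1]]]'

```text
t: 14.1
ee_pos: [477.5, 92.2, 438.8]
orientation: [1.536, 2.191, -0.097]
ft_force: [0.5, -0.1, 0.1]
width: 87.6
grasp_force: 0.0
```

step_arm --targets '[[[0.09, 0.177, -0.064, -0.971, 0.12, 0.694, 1], [0.09, 0.177, -0.064, -0.971, 0.12, 0.694, 1], [0.09, 0.177, -0.064, -0.971, 0.12, 0.694, 1], [0.09, 0.177, -0.064, -0.971, 0.12, 0.694, 1], [0.09, 0.177, -0.064, -0.971, 0.12, 0.694, 1]]]'

```text
t: 14.72
ee_pos: [499.9, 136.4, 422.7]
orientation: [1.086, 2.236, -0.402]
ft_force: [0.3, -0.3, 0.2]
width: 87.9
grasp_force: 0.0
```

Run:
```python
from poses import *
log();M=MCw(128,40)
G=np.array([564,52,137])+3*wv(128);go(G,M,5);go(G+[0,0,0]-90*M[:,2],M,5)
o=readout.get_obs();print((ik(tcp(G,M),M,k,o['qpos'])))
```

```text
q [ 0.397  0.245  1.927 -0.858  0.964  0.239] p [499.9 136.4 422.7] g [564.1  53.5 297.9] t 14.725 w 87.9 [ 0.3 -0.3  0.2]
TCPgoal [497.6 136.9 261.9] total [-0.05  0.01 -3.22  0.05 -0.05 -0.02] per row/5 [-0.009  0.002 -0.643  0.01  -0.01  -0.003]
TCPgoal [462.  182.5 330.8] total [-0.76  0.92 -1.84  0.05 -0.05 -0.02] per row/5 [-0.152  0.184 -0.368  0.01  -0.01  -0.003]
(array([ 0.39928073,  0.51568877,  2.01955769, -1.12211229,  0.7596873 ,
        0.64548882]), np.float64(4.684032229787206e-27))
```

step_arm --targets '[[[-0.01, 0, -0.8, 0.01, -0.01, 0, 1], [-0.01, 0, -0.8, 0.01, -0.01, 0, 1], [-0.01, 0, -0.75, 0.01, -0.01, 0, 1], [-0.01, 0, -0.55, 0.01, -0.01, 0, 1], [-0.01, 0, -0.3, 0.01, -0.01, 0, 1]]]'

```text
t: 15.35
ee_pos: [496.7, 135.8, 261.2]
orientation: [1.091, 2.235, -0.397]
ft_force: [0.6, -0.4, -0.5]
width: 87.7
grasp_force: 0.0
```

step_arm --targets '[[[0, 0, 0, 0, 0, 0, 0.7], [0, 0, 0, 0, 0, 0, 0.6], [0, 0, 0, 0, 0, 0, 0.55], [0, 0, 0, 0, 0, 0, 0.5], [0, 0, 0, 0, 0, 0, 0.4]]]'

```text
t: 15.98
ee_pos: [497.6, 135.2, 264.4]
orientation: [1.092, 2.23, -0.393]
ft_force: [-0.1, 0.6, 2.9]
width: 44.7
grasp_force: 30.0
```

step_arm --targets '[[[0, 0, 0, 0, 0, 0, 0.2], [0, 0, 0, 0, 0, 0, 0], [0, 0, 0, 0, 0, 0, 0], [0, 0, 0, 0, 0, 0, 0], [0, 0, 0, 0, 0, 0, 0]]]'

```text
t: 16.6
ee_pos: [497.6, 135.3, 264.3]
orientation: [1.092, 2.23, -0.393]
ft_force: [-0.1, 1.4, 5.7]
width: 44.8
grasp_force: 30.0
```

Run:
```python
from poses import *
log();print(readout.get_obs()['grasp_force'])
s=snap('scene','s4');t=snap('top','t4')
a=cv2.resize(s['pixels'][120:240,290:410,::-1],(400,400),interpolation=3);b=cv2.resize(t['pixels'][150:230,270:350,::-1],(400,400),interpolation=3)
cv2.imwrite('pics/crop5.png',np.hstack([a,b]))
```

```text
q [ 0.396  0.51   2.021 -1.123  0.759  0.646] p [497.6 135.3 264.3] g [562.5  52.8 139.6] t 16.6 w 44.8 [-0.1  1.4  5.7]
29.96761679649353
```

View pics/crop5.png

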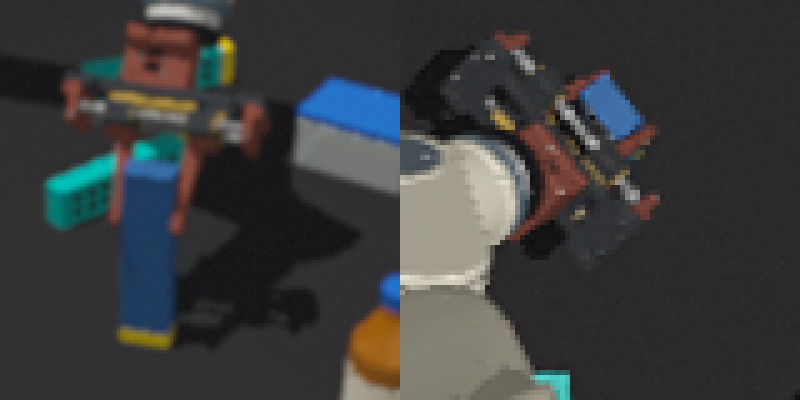

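Held by its narrow sides (44.8 mm, 30 N): left crop shows the fingers either side at (120,190) and (180,200). Next I compute the transport and lean poses.

```bash
python3 - <<'E'
from poses import *
o=readout.get_obs();M=Ro.from_rotvec(o['orientation']).as_matrix();p=o['ee_pos']
y=np.cross(M[:,1],Z) ; y/=np.linalg.norm(y)
if y@wv(128)<0:y=-y
print('yaw w',np.degrees(np.arctan2(y[1],y[0])),'tilt',np.degrees(np.arccos(-M[2,2])),'tooly z',M[2,1])
Rr=np.c_[Z,y,np.cross(Z,y)]
G=p+163*M[:,2];c=np.r_[564,52]
off=np.array([G[2]-90,(G[:2]-c)@y[:2],0.])
np.savez('grip.npz',rel=Rr.T@M,off=off);print(off)
E
cat >> poses.py <<'E'
def lean(th,dx,dz,dy=0):
    """tool target: rack leaning th deg, front-bottom edge dx mm inside of stop face, back-bottom edge dz above base, dy along stand y"""
    g=np.load('grip.npz');t=np.radians(th);u=np.sin(t)*X+np.cos(t)*Z;n=-np.cos(t)*X+np.sin(t)*Z
    R_=np.c_[u,n,np.cross(u,n)]
    s=lambda e:np.array(e)
    ff=-90*u+12.5*n;fb=-90*u-12.5*n
    C=np.array([sx,sy,0])+dy*Y+X*((45-gap+dx)-ff@X)+Z*(8+dz-fb[2])
    M=R_@g['rel'];G=C+R_@g['off'];return G,M
E
python3 - <<'E'
from poses import *
q=readout.get_obs()['qpos'];o=readout.get_obs();M=Ro.from_rotvec(o['orientation']).as_matrix();p=o['ee_pos']
for a_ in((15,5,150),(15,5,3),(19.8,0,0)):
    G,m=lean(*a_);print(a_,G.round(1),tcp(G,m).round(1),np.degrees(np.arccos(-m[2,2])).round(1))
G,m=lean(15,5,150)
q1,m1,s1=path(q,p,M,p+[0,0,150],M,5);q2,m2,s2=path(q1,p+[0,0,150],M,tcp(G,m),m,20)
G2,mm=lean(15,5,3);q3,m3,s3=path(q2,tcp(G,m),m,tcp(G2,mm),mm,8);print(m1,m2,m3,s1,s2,s3,q2.round(2),q3.round(2))
go(G,m,20,p0=p+[0,0,150])
E
```

```text
yaw w 127.89880801060092 tilt 40.086575954197315 tooly z 0.003979877725701186
[49.64756697  1.52267289  0.        ]
(15, 5, 150) [ 513.4 -252.6  296.5] [ 520.5 -183.9  444.1] 25.1
(15, 5, 3) [ 513.4 -252.6  149.5] [ 520.5 -183.9  297.1] 25.1
(19.8, 0, 0) [ 512.8 -258.5  144.1] [ 518.5 -202.3  297. ] 20.3
0.24639838281721982 0.4554072122829822 0.6893341877015944 0.08361333925762882 0.03434230409852074 0.03398515368047472 [-0.26  0.27  1.79 -0.5   1.07  0.09] [-0.26  0.48  1.89 -0.62  0.8   0.29]
TCPgoal [ 520.5 -183.9  444.1] total [  0.46  -6.38   0.6    3.7    1.05 -10.99] per row/20 [ 0.023 -0.319  0.03   0.185  0.052 -0.55 ]
```

step_arm --targets '[[[0, 0, 0.2, 0, 0, 0, 0], [0, 0, 0.5, 0, 0, 0, 0], [0, 0, 0.7, 0, 0, 0, 0], [0, 0, 0.8, 0, 0, 0, 0], [0, 0, 0.8, 0, 0, 0, 0]]]'

```text
t: 17.32
ee_pos: [496.6, 134.9, 414.6]
orientation: [1.093, 2.233, -0.395]
ft_force: [0.9, 0.2, -3.9]
width: 45.1
grasp_force: 30.0
```

step_arm --targets '[[[0.023, -0.319, 0.03, 0.185, 0.052, -0.55, 0], [0.023, -0.319, 0.03, 0.185, 0.052, -0.55, 0], [0.023, -0.319, 0.03, 0.185, 0.052, -0.55, 0], [0.023, -0.319, 0.03, 0.185, 0.052, -0.55, 0], [0.023, -0.319, 0.03, 0.185, 0.052, -0.55, 0]]]'

```text
t: 17.95
ee_pos: [503.2, 54.1, 420.8]
orientation: [1.352, 2.174, -0.417]
ft_force: [-0.2, -0.2, -5.0]
width: 44.8
grasp_force: 30.0
```

step_arm --targets '[[[0.023, -0.319, 0.03, 0.185, 0.052, -0.55, 0], [0.023, -0.319, 0.03, 0.185, 0.052, -0.55, 0], [0.023, -0.319, 0.03, 0.185, 0.052, -0.55, 0], [0.023, -0.319, 0.03, 0.185, 0.052, -0.55, 0], [0.023, -0.319, 0.03, 0.185, 0.052, -0.55, 0]]]'

```text
t: 18.58
ee_pos: [508.9, -25.4, 429.0]
orientation: [1.605, 2.095, -0.435]
ft_force: [0.4, 0.3, -4.4]
width: 45.0
grasp_force: 30.0
```

step_arm --targets '[[[0.023, -0.319, 0.03, 0.185, 0.052, -0.55, 0], [0.023, -0.319, 0.03, 0.185, 0.052, -0.55, 0], [0.023, -0.319, 0.03, 0.185, 0.052, -0.55, 0], [0.023, -0.319, 0.03, 0.185, 0.052, -0.55, 0], [0.023, -0.319, 0.03, 0.185, 0.052, -0.55, 0]]]'

```text
t: 19.2
ee_pos: [514.7, -105.1, 436.5]
orientation: [1.855, 1.995, -0.45]
ft_force: [0.7, -1.1, -4.9]
width: 44.8
grasp_force: 30.0
```

step_arm --targets '[[[0.023, -0.319, 0.03, 0.185, 0.052, -0.55, 0], [0.023, -0.319, 0.03, 0.185, 0.052, -0.55, 0], [0.023, -0.319, 0.03, 0.185, 0.052, -0.55, 0], [0.023, -0.319, 0.03, 0.185, 0.052, -0.55, 0], [0.023, -0.319, 0.03, 0.185, 0.052, -0.55, 0]]]'

```text
t: 19.82
ee_pos: [520.5, -184.9, 444.0]
orientation: [2.1, 1.871, -0.463]
ft_force: [0.0, -0.2, -4.2]
width: 44.8
grasp_force: 30.0
```

Run:
```python
from poses import *
log();print(readout.get_obs()['grasp_force'])
G,m=lean(15,5,60);go(G,m,5)
s=snap('scene','s5');t=snap('top','t5')
a=cv2.resize(s['pixels'][130:280,170:320,::-1],(400,400),interpolation=3);b=cv2.resize(t['pixels'][140:240,340:440,::-1],(400,400),interpolation=3)
cv2.imwrite('pics/crop6.png',np.hstack([a,b]))
```

```text
q [-0.266  0.27   1.788 -0.497  1.067  0.089] p [ 520.5 -184.9  444. ] g [ 513.  -253.4  296.3] t 19.825 w 44.8 [ 0.  -0.2 -4.2]
29.971768856048584
TCPgoal [ 520.5 -183.9  354.1] total [ 0.    0.02 -1.8  -0.02 -0.01  0.04] per row/5 [ 0.     0.004 -0.36  -0.004 -0.002  0.009]
```

View pics/crop6.png

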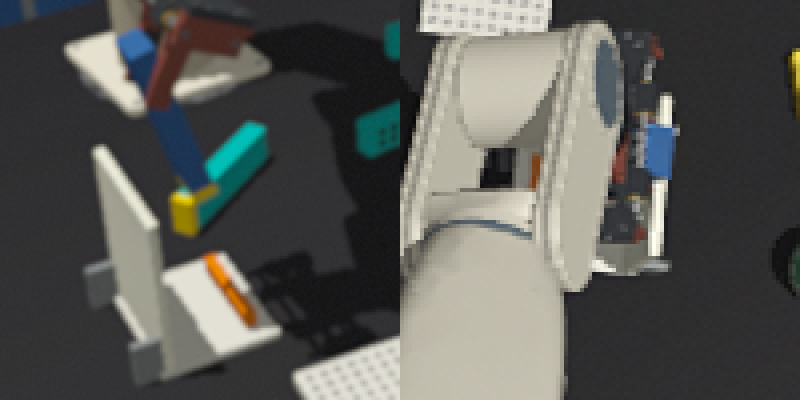

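Right half: the rack top (blue, (660,150)) lies mid-way along the board ((665,95) to (655,255)). Left half: the foot is above the base, between board and stop. Lowering.

step_arm --targets '[[[0, 0.004, -0.4, -0.004, 0, 0.008, 0], [0, 0.004, -0.4, -0.004, 0, 0.008, 0], [0, 0.004, -0.4, -0.004, 0, 0.008, 0], [0, 0.004, -0.4, -0.004, 0, 0.008, 0], [0, 0.004, -0.4, -0.004, 0, 0.008, 0]]]'

```text
t: 20.55
ee_pos: [520.4, -182.6, 342.3]
orientation: [2.093, 1.875, -0.463]
ft_force: [0.2, -0.8, -3.6]
width: 45.5
grasp_force: 30.0
```

step_arm --targets '[[[0, 0, -0.3, 0, 0, 0, 0], [0, 0, -0.25, 0, 0, 0, 0], [0, 0, -0.15, 0, 0, 0, 0], [0, 0, -0.1, 0, 0, 0, 0], [0, 0, -0.04, 0, 0, 0, 0]]]'

```text
t: 21.18
ee_pos: [520.5, -182.9, 302.0]
orientation: [2.093, 1.874, -0.463]
ft_force: [-0.8, -0.2, -4.5]
width: 44.7
grasp_force: 30.0
```

Run:
```python
from poses import *
log()
G,m=lean(15,5,0);go(G,m,5)
G,m=lean(15,0,0);go(G,m,5)
s=snap('scene','s6')
cv2.imwrite('pics/crop7.png',cv2.resize(s['pixels'][150:270,190:290,::-1],(500,600),interpolation=3))
```

```text
q [-0.262  0.467  1.89  -0.616  0.811  0.285] p [ 520.5 -182.9  302. ] g [ 513.6 -251.8  154.4] t 21.175 w 44.7 [-0.8 -0.2 -4.5]
TCPgoal [ 520.5 -183.9  294.1] total [ 0.   -0.02 -0.16  0.01  0.   -0.03] per row/5 [ 0.    -0.004 -0.031  0.003  0.    -0.006]
TCPgoal [ 521.1 -178.9  294.1] total [ 0.01  0.08 -0.16  0.01  0.   -0.03] per row/5 [ 0.002  0.016 -0.031  0.003  0.    -0.006]
```

View pics/crop7.png

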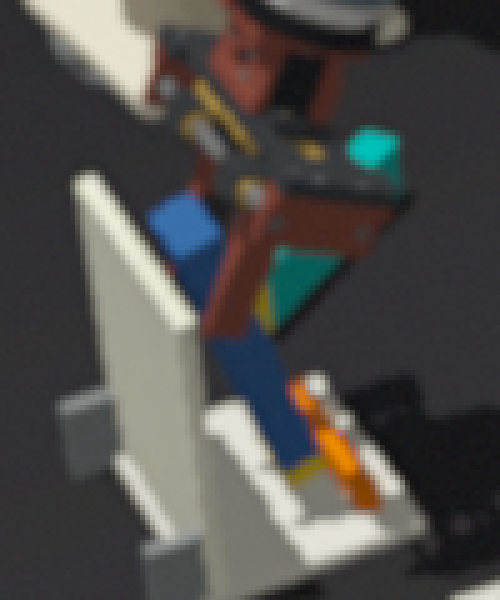

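The foot (yellow, about (305,470)) is just inside the orange stop, near its middle, and the top is clear of the board. Lower gently to contact.

step_arm --targets '[[[0, 0, -0.06, 0, 0, 0, 0], [0, 0, -0.04, 0, 0, 0, 0], [0, 0, -0.02, 0, 0, 0, 0], [0, 0, 0, 0, 0, 0, 0], [0, 0, 0, 0, 0, 0, 0]]]'

```text
t: 21.85
ee_pos: [520.5, -182.8, 296.0]
orientation: [2.093, 1.874, -0.463]
ft_force: [-0.1, -0.0, -4.7]
width: 44.8
grasp_force: 30.0
```

step_arm --targets '[[[0, 0, -0.02, 0, 0, 0, 0], [0, 0, -0.01, 0, 0, 0, 0], [0, 0, -0.01, 0, 0, 0, 0], [0, 0, 0, 0, 0, 0, 0], [0, 0, 0, 0, 0, 0, 0]]]'

```text
t: 22.48
ee_pos: [520.4, -182.8, 294.0]
orientation: [2.093, 1.874, -0.463]
ft_force: [-1.9, 0.3, -2.6]
width: 44.4
grasp_force: 30.0
```

step_arm --targets '[[[0.003, 0.025, 0, 0, 0, 0, 0], [0.003, 0.025, 0, 0, 0, 0, 0], [0.003, 0.025, 0, 0, 0, 0, 0], [0, 0, 0, 0, 0, 0, 0], [0, 0, 0, 0, 0, 0, 0]]]'

```text
t: 23.1
ee_pos: [520.9, -179.1, 294.0]
orientation: [2.093, 1.874, -0.463]
ft_force: [0.1, -1.8, -3.0]
width: 44.9
grasp_force: 30.0
```

step_arm --targets '[[[0.002, 0.02, 0, 0, 0, 0, 0], [0.002, 0.02, 0, 0, 0, 0, 0], [0, 0, 0, 0, 0, 0, 0], [0, 0, 0, 0, 0, 0, 0], [0, 0, 0, 0, 0, 0, 0]]]'

```text
t: 23.72
ee_pos: [521.2, -177.2, 294.1]
orientation: [2.093, 1.874, -0.463]
ft_force: [0.8, -4.4, 1.2]
width: 45.1
grasp_force: 30.0
```

step_arm --targets '[[[0.002, 0.02, 0, 0, 0, 0, 0], [0, 0.01, 0, 0, 0, 0, 0], [0, 0, 0, 0, 0, 0, 0], [0, 0, 0, 0, 0, 0, 0], [0, 0, 0, 0, 0, 0, 0]]]'

```text
t: 24.35
ee_pos: [521.3, -175.6, 294.1]
orientation: [2.093, 1.874, -0.462]
ft_force: [0.9, -5.3, 4.3]
width: 45.1
grasp_force: 30.0
```

Run:
```python
from poses import *
log();o=readout.get_obs();M=Ro.from_rotvec(o['orientation']).as_matrix();p=o['ee_pos']
# rotate about foot-front edge (contact w/ stop & base approx): current lean
g=np.load('grip.npz');R_=M@g['rel'].T;u,n=R_[:,0],R_[:,1];C=p+163*M[:,2]-R_@g['off']
print('lean',np.degrees(np.arccos(u[2])),'side tilt',np.degrees(np.arcsin(R_[2,2])),'wyaw',np.degrees(np.arctan2(n[1],n[0])))
fb=C-90*u-12.5*n;ff=C-90*u+12.5*n;tb=C+90*u-12.5*n
org=np.array([sx,sy,0]);print('ff',(ff-org)@X,ff[2],'stop',45-gap,'fb z',fb[2],'tb X',(tb-org)@X,'lat',(C-org)@Y)
for d in(3,4,5,6):
    Rn=Ro.from_rotvec(np.radians(d)*Y);piv=fb.copy()
    # keep ff X fixed & fb z fixed
    R2=Rn.as_matrix()@R_;M2=Rn.as_matrix()@M
    C2=C+0;f2=C2-90*R2[:,0]+12.5*R2[:,1];b2=C2-90*R2[:,0]-12.5*R2[:,1]
    C2=C2+X*((ff-f2)@X)+Z*(fb[2]-b2[2]);t2=C2+90*R2[:,0]-12.5*R2[:,1]
    p2=C2+R2@g['off']-163*M2[:,2];print(d,'tbX',(t2-org)@X,((p2-p)/50).round(3),(Rn.as_rotvec()/np.radians(4)).round(3))
```

```text
q [-0.249  0.478  1.895 -0.624  0.803  0.309] p [ 521.3 -175.6  294.1] g [ 514.4 -244.5  146.6] t 24.35 w 45.1 [ 0.9 -5.3  4.3]
lean 14.9462479418077 side tilt -0.019506651297766003 wyaw 83.81188381106497
ff -42.52510523541576 14.48743851400279 stop -39.46229922347949 fb z 8.039625440612454 tb X 28.053292051129635 lat 0.05535132822590448
3 tbX 36.7208750592081 [-0.032 -0.292  0.041] [ 0.745 -0.083  0.   ]
4 tbX 39.56295767624199 [-0.043 -0.389  0.051] [ 0.994 -0.11   0.   ]
5 tbX 42.380035474108055 [-0.054 -0.486  0.06 ] [ 1.242 -0.138  0.   ]
6 tbX 45.17125034361947 [-0.065 -0.584  0.066] [ 1.491 -0.165  0.   ]
```

step_arm --targets '[[[0, 0, 0.04, 0, 0, 0, 0], [0, 0, 0.03, 0, 0, 0, 0], [0, 0, 0, 0, 0, 0, 0], [0, 0, 0, 0, 0, 0, 0], [0, 0, 0, 0, 0, 0, 0]]]'

```text
t: 24.98
ee_pos: [521.0, -175.3, 297.2]
orientation: [2.093, 1.875, -0.463]
ft_force: [0.0, -0.3, -4.8]
width: 44.8
grasp_force: 30.0
```

step_arm --targets '[[[0.002, 0.02, 0, 0, 0, 0, 0], [0.002, 0.02, 0, 0, 0, 0, 0], [0, 0, 0, 0, 0, 0, 0], [0, 0, 0, 0, 0, 0, 0], [0, 0, 0, 0, 0, 0, 0]]]'

```text
t: 25.6
ee_pos: [521.3, -173.7, 297.5]
orientation: [2.093, 1.874, -0.463]
ft_force: [0.7, -3.6, -3.5]
width: 44.8
grasp_force: 30.0
```

step_arm --targets '[[[0.002, 0.02, 0, 0, 0, 0, 0], [0, 0, 0, 0, 0, 0, 0], [0, 0, 0, 0, 0, 0, 0], [0, 0, 0, 0, 0, 0, 0], [0, 0, 0, 0, 0, 0, 0]]]'

```text
t: 26.22
ee_pos: [521.5, -172.6, 297.5]
orientation: [2.093, 1.874, -0.463]
ft_force: [-1.4, -4.3, -1.5]
width: 44.7
grasp_force: 30.0
```

The stop contact is confirmed with the foot lifted. Lower again and lean back towards the board.

step_arm --targets '[[[0, -0.01, -0.03, 0, 0, 0, 0], [0, 0, -0.03, 0, 0, 0, 0], [0, 0, -0.01, 0, 0, 0, 0], [0, 0, 0, 0, 0, 0, 0], [0, 0, 0, 0, 0, 0, 0]]]'

```text
t: 26.85
ee_pos: [521.6, -173.0, 294.3]
orientation: [2.093, 1.874, -0.463]
ft_force: [-1.9, -0.3, 4.8]
width: 44.7
grasp_force: 30.0
```

step_arm --targets '[[[-0.011, -0.097, 0.012, 0.2485, -0.0276, 0, 0], [-0.011, -0.097, 0.012, 0.2485, -0.0276, 0, 0], [-0.011, -0.097, 0.011, 0.2485, -0.0276, 0, 0], [0, 0, 0, 0, 0, 0, 0], [0, 0, 0, 0, 0, 0, 0]]]'

```text
t: 27.48
ee_pos: [520.0, -187.8, 296.6]
orientation: [2.124, 1.902, -0.412]
ft_force: [-2.9, -1.1, 10.0]
width: 45.1
grasp_force: 30.0
```

step_arm --targets '[[[-0.011, -0.097, 0.01, 0.2485, -0.0276, 0, 0], [0, 0, 0, 0, 0, 0, 0], [-0.005, -0.049, 0.004, 0.125, -0.0138, 0, 0], [0, 0, 0, 0, 0, 0, 0], [0, 0, 0, 0, 0, 0, 0]]]'

```text
t: 28.1
ee_pos: [519.2, -195.2, 297.5]
orientation: [2.14, 1.916, -0.386]
ft_force: [-3.5, -0.2, 12.3]
width: 44.7
grasp_force: 30.0
```

```bash
cat > st.py <<'E'
from poses import *
log();o=readout.get_obs();M=Ro.from_rotvec(o['orientation']).as_matrix();p=o['ee_pos']
g=np.load('grip.npz');R_=M@g['rel'].T;u,n=R_[:,0],R_[:,1];C=p+163*M[:,2]-R_@g['off']
fb=C-90*u-12.5*n;ff=C-90*u+12.5*n;tb=C+90*u-12.5*n;org=np.array([sx,sy,0])
print('lean',np.degrees(np.arccos(u[2])),'ff',(ff-org)@X,'fb z',fb[2],'tb X',(tb-org)@X,'lat',(C-org)@Y,'M',o['moment'].round(2))
E
python3 st.py
```

```text
q [-0.301  0.472  1.883 -0.515  0.78   0.177] p [ 519.2 -195.2  297.5] g [ 513.5 -252.5  145. ] t 28.1 w 44.7 [-3.5 -0.2 12.3]
lean 19.387753964866768 ff -44.547763469593995 fb z 8.626058980100773 tb X 38.78721001987477 lat 0.10950007879011932 M [-0.65  1.08 -0.12]
```

step_arm --targets '[[[0, 0, 0.025, 0, 0, 0, 0], [-0.005, -0.049, 0.004, 0.125, -0.0138, 0, 0], [-0.005, -0.049, 0.004, 0.125, -0.0138, 0, 0], [0, 0, 0, 0, 0, 0, 0], [0, 0, 0, 0, 0, 0, 0]]]'

```text
t: 28.72
ee_pos: [518.6, -199.9, 298.2]
orientation: [2.151, 1.926, -0.368]
ft_force: [-0.5, -2.2, 4.2]
width: 44.6
grasp_force: 30.0
```

step_arm --targets '[[[-0.005, -0.049, 0.004, 0.125, -0.0138, 0, 0], [0, 0, 0, 0, 0, 0, 0], [0, 0, 0, 0, 0, 0, 0], [0, 0, 0, 0, 0, 0, 0], [0, 0, 0, 0, 0, 0, 0]]]'

```text
t: 29.35
ee_pos: [518.4, -202.3, 298.4]
orientation: [2.156, 1.931, -0.359]
ft_force: [-0.4, -3.5, 5.3]
width: 45.1
grasp_force: 30.0
```

```bash
python3 st.py
```

```text
q [-0.32   0.47   1.878 -0.474  0.775  0.129] p [ 518.4 -202.3  298.4] g [ 513.2 -255.5  144.4] t 29.35 w 45.1 [-0.4 -3.5  5.3]
lean 20.952802029645746 ff -45.035654987725906 fb z 8.94750302335284 tb X 42.678875539898044 lat 0.06335523520034812 M [-1.15  0.17  0.04]
```

step_arm --targets '[[[-0.002, -0.02, 0, 0, 0, 0, 0], [-0.002, -0.02, 0, 0, 0, 0, 0], [0, 0, 0, 0, 0, 0, 0], [0, 0, 0, 0, 0, 0, 0], [0, 0, 0, 0, 0, 0, 0]]]'

```text
t: 29.98
ee_pos: [518.2, -203.6, 298.2]
orientation: [2.158, 1.931, -0.357]
ft_force: [0.5, 1.1, 7.5]
width: 45.0
grasp_force: 30.0
```

Run:
```python
exec(open('st.py').read())
for n in('top','scene'):
    d=snap(n,n+'7');print(n,'tb edge',[proj(d,tb+s*22.5*R_[:,2])[0].round(1).tolist() for s in(1,-1)],'board',[proj(d,org+45*X+s*22.5*Y+188*Z)[0].round(1).tolist() for s in(1,-1)])
    im=d['pixels'];H=cv2.cvtColor(im,cv2.COLOR_RGB2HSV);c=proj(d,tb)[0].round().astype(int)
    y0=c[1];
    for r in((y0-2,y0,y0+2) if n=='top' else (y0,y0+3)): print(r,[tuple(int(v) for v in H[r,x]) for x in range(c[0]-9,c[0]+9)])
```

```text
q [-0.323  0.471  1.877 -0.472  0.774  0.125] p [ 518.2 -203.6  298.2] g [ 513.  -256.6  144.2] t 29.975 w 45.0 [0.5 1.1 7.5]
lean 21.047622006597752 ff -44.17517496619082 fb z 8.798924514388931 tb X 43.80271804844844 lat 0.02156051617565105 M [ 0.26  0.1  -0.01]
top tb edge [[401.8, 189.6], [402.7, 177.6]] board [[403.5, 177.3], [402.6, 189.3]]
182 [(23, 29, 175), (23, 29, 175), (24, 30, 176), (24, 29, 167), (111, 25, 135), (106, 168, 144), (107, 160, 158), (107, 159, 156), (106, 162, 157), (108, 110, 137), (25, 36, 161), (28, 21, 222), (30, 14, 248), (33, 13, 228), (150, 9, 28), (0, 6, 40), (120, 6, 44), (0, 6, 45)]
184 [(24, 28, 174), (23, 29, 174), (23, 22, 188), (25, 15, 191), (114, 33, 155), (107, 169, 158), (106, 162, 157), (106, 160, 158), (106, 153, 152), (108, 80, 121), (26, 30, 180), (28, 18, 235), (30, 15, 248), (33, 12, 225), (135, 17, 30), (0, 6, 42), (0, 6, 46), (30, 6, 45)]
186 [(23, 29, 175), (23, 29, 177), (23, 28, 163), (24, 11, 113), (108, 135, 125), (107, 166, 160), (107, 162, 157), (106, 161, 158), (106, 154, 154), (107, 90, 125), (26, 20, 201), (28, 14, 248), (27, 21, 236), (28, 23, 190), (135, 15, 33), (0, 6, 42), (0, 6, 45), (15, 11, 45)]
scene tb edge [[216.1, 197.6], [222.2, 206.2]] board [[221.2, 202.8], [215.2, 194.1]]
202 [(28, 25, 161), (26, 25, 161), (28, 26, 159), (28, 24, 158), (28, 23, 167), (30, 21, 191), (30, 20, 216), (27, 21, 230), (28, 20, 231), (30, 17, 222), (40, 8, 200), (109, 38, 179), (108, 116, 170), (106, 170, 169), (106, 173, 170), (106, 170, 171), (106, 167, 169), (106, 168, 165)]
205 [(26, 27, 162), (28, 25, 161), (26, 27, 161), (28, 26, 160), (26, 26, 160), (28, 26, 159), (28, 25, 166), (28, 23, 190), (28, 21, 215), (28, 21, 230), (28, 21, 233), (30, 18, 225), (41, 10, 202), (107, 31, 172), (108, 101, 144), (107, 166, 120), (106, 181, 103), (107, 175, 89)]
```

Forces now show the top against the board and the foot on the stop. Releasing.

step_arm --targets '[[[0, 0, 0.008, 0, 0, 0, 0], [0, 0, 0, 0, 0, 0, 0.52], [0, 0, 0, 0, 0, 0, 0.55], [0, 0, 0, 0, 0, 0, 0.65], [0, 0, 0, 0, 0, 0, 0.8]]]'

```text
t: 30.7
ee_pos: [517.9, -204.3, 298.5]
orientation: [2.157, 1.931, -0.36]
ft_force: [0.2, -0.5, -0.0]
width: 63.6
grasp_force: 0.0
```

step_arm --targets '[[[0, 0, 0, 0, 0, 0, 0.9], [0, 0, 0, 0, 0, 0, 1], [0, 0, 0, 0, 0, 0, 1], [0, 0, 0, 0, 0, 0, 1], [0, 0, 0, 0, 0, 0, 1]]]'

```text
t: 31.32
ee_pos: [518.0, -204.3, 298.6]
orientation: [2.156, 1.931, -0.359]
ft_force: [-0.5, 0.1, -0.5]
width: 87.9
grasp_force: 0.0
```

Run:
```python
exec(open('st.py').read())
print((-M[:,2]*200/50/5).round(3))
```

```text
q [-0.324  0.47   1.877 -0.474  0.775  0.125] p [ 518.  -204.3  298.6] g [ 512.8 -257.4  144.6] t 31.325 w 87.9 [-0.5  0.1 -0.5]
lean 20.967787604179975 ff -43.12721538724504 fb z 9.197621764488114 tb X 44.62884359442417 lat -0.16570766850561322 M [0.13 0.03 0.02]
[0.026 0.261 0.756]
```

step_arm --targets '[[[0.015, 0.13, 0.38, 0, 0, 0, 1], [0.026, 0.261, 0.756, 0, 0, 0, 1], [0.026, 0.261, 0.756, 0, 0, 0, 1], [0.026, 0.261, 0.756, 0, 0, 0, 1], [0.026, 0.261, 0.756, 0, 0, 0, 1]]]'

```text
t: 31.95
ee_pos: [523.7, -144.6, 471.6]
orientation: [2.156, 1.931, -0.357]
ft_force: [0.2, 0.6, -0.1]
width: 87.9
grasp_force: 0.0
```

step_arm --targets '[[[0, 0.8, 0, 0, 0, 0, 1], [0, 1, 0, 0, 0, 0, 1], [0, 1, 0, 0, 0, 0, 1], [0, 1, 0, 0, 0, 0, 1], [0, 1, 0, 0, 0, 0, 1]]]'

```text
t: 32.58
ee_pos: [523.4, 96.4, 470.4]
orientation: [2.156, 1.931, -0.357]
ft_force: [1.3, -0.4, -0.4]
width: 87.9
grasp_force: 0.0
```

Run:
```python
from plan import *
log()
s=snap('scene','s8');t=snap('top','t8')
a=cv2.resize(s['pixels'][170:280,190:290,::-1],(400,440),interpolation=3);b=cv2.resize(t['pixels'][150:220,355:420,::-1],(400,440),interpolation=3)
cv2.imwrite('pics/crop8.png',np.hstack([a,b]))
```

```text
q [ 0.234  0.24   1.751 -0.329  1.278  0.46 ] p [523.4  96.4 470.4] g [518.4  43.4 316.3] t 32.575 w 87.9 [ 1.3 -0.4 -0.4]
```

View pics/crop8.png

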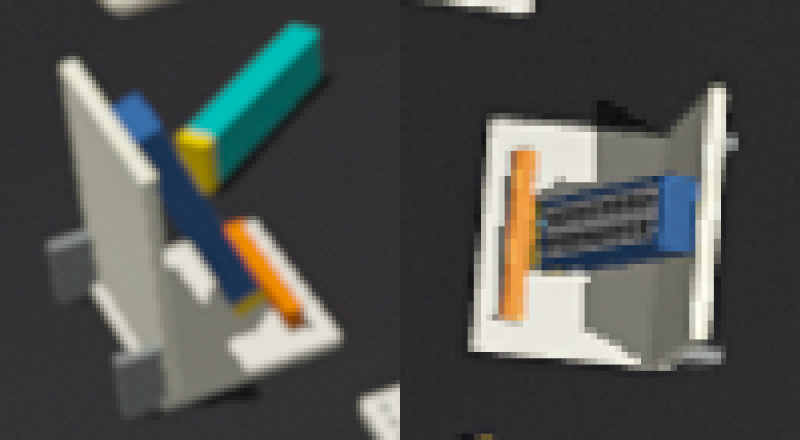

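The rack leans square on the stand. In the right half its foot touches the orange stop near the middle at (538,238), its top meets the board at (697,213), and the wells face out. The robot is clear, so I hand it in.

```bash
python3 -c "
from workcell import ctrl
print(ctrl.close_job())"
```

```text
the job is handed in; nothing more can be done
None
```

The job is handed in: the blue rack stood alone on its foot for over a second and now rests by itself on the drying stand, wells out, foot at the stop's inner side near the middle and top end against the backboard; the last picture, at about 33 of 64 s, shows the arm clear of it.

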